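# Free the sprung gear spindle from its printed stand with a forked tool

## Robot

A 6-joint arm with a two-finger parallel gripper is mounted at the origin on the work surface. World frame = base frame: x ahead of the robot, y to its left, z up, the work surface at z = 0. Lengths are in m, angles in rad, forces in N, time in s.
With the tool pointing down it reaches from about 0.4 to 0.925 m from the base axis. Payload 3.4 kg.
Tool frame: the origin (TCP) lies between the finger pads; the fingertips stand 11 mm ahead of it and the grasp point (between the pads) lies 8 mm behind it; z points along the fingers, x is the direction in which the jaws open and shut, and the axes are right-handed (so a half turn about z gives the same grasp; the last joint's range is limited). The gripper opens to 85 mm and grips with 20 to 120 N. Pads are 22 mm wide; open, the fingers measure 114 mm over their backs; the gripper's body (76 mm by 85 mm) begins 54 mm behind the grasp point. The pads swing forward as they close: fully open they stand 13 mm farther back than shut.
Start: joints at [-1.238, 0.307, 1.506, -0, 1.328, -0.073], TCP at [0.227, -0.528, 0.242] pointing down, gripper open.
Joint ranges: [-3.12, 3.12], [-1.05, 2.28], [0.14, 2.33], [-1.42, 4.57], [0.1, 2.73], [-2.68, 2.68]. Speed limits (rad/s): [2.57, 2.57, 3.14, 3.14, 3.14, 3.14].

## Interface

Orientations are given as a 3x3 rotation matrix whose columns are the frame's x, y, z axes.
In Python, from cell import * gives the robot as it stands. Calls block until the motion is done:
- reach(position, orientation): joint-space move of the TCP to a pose.
- line_to(position, orientation=None, rate=0.15): straight line of the TCP; orientation=None keeps the orientation; rate is the mean speed in m/s.
- set_joints(angles): joint-space move.
- command_gripper(opening): finger opening in m; the grip force is fixed at half the most; returns when the fingers have stopped.
- pause(seconds).
- inverse_kinematics(position, orientation): joint angles nearest the present ones, or None.
- state(): the state.
- capture(name): name is "side" or "top"; returns a dict with "color" (420x560x3 uint8, red, green, blue), "camera_matrix" (3x3 intrinsics, pixels), "k1" (the pictures are not rectified: a ray, as slopes to the right and down, at radius r is drawn at 1 + k1 r^2 times it, then the intrinsics apply), "cam_to_world" (4x4, takes a point from camera to world coordinates). Camera axes: x right, y down, z forward; pixel columns grow to the right and rows downward; lengths in m; the calibration is good to about 2 mm. A picture is of the moment at which its call begins. There is no depth.
A pose or a line that the arm cannot do raises PlanningError and nothing moves.
- close_job(): hands the job in, once; it reports no verdict.
Trained networks look in a picture, given as the dict that the camera call returned (one of the last four; its "shot" number tells which), for a name from the list of things; names that differ only in an ending like _2 or _b are one class to them, and where a whole thing is asked for, a point or a joint stands for the part that bears it (a point fixed in the world has none). Each returns a list of dicts, best first, with "p" (0 to 1); they miss things now and then, are a little off and sometimes report something else, mostly with a low value. They report only what shows in the picture. A call takes as long as a camera call. They do not tell look-alikes from the thing itself.
- cut_out(picture, target): "mask" (420x560 bool, what is visible of it) and "at" ([column, row] as shares, 0 to 1, of the picture: columns of its width, rows of its height, amid what is visible of it).
- mark_of(picture, target): "at" ([column, row] as shares, 0 to 1, of the picture: columns of its width, rows of its height: a listed point, or the origin of a listed thing).
The state is a dict: "t": time; "q": joint angles; "joint_velocities": joint speeds; "joint_torque": joint torques, N m; "tool_pos": TCP position; "eef_rot": TCP orientation; "force": force on the tool from outside, world axes, zero at the start; "wrist_torque": the same for the moment, N m; "finger_gap": finger opening in m.
Only numpy, scipy, OpenCV 4.12 (cv2) and the standard library are available. Lean on these libraries where they do the work, as an engineer would, in place of code of your own. Each camera call takes 0.05 s, during which the arm holds its last target. There are 200 camera calls.

## Task

The bevel gear has to come off its printed stand: take the forked tool from its rack, set it over the sprung spindle between collar and cheek, press the collar gently sideways until the spindle is fully in, and with the tool swing that end out through the stand's open front. Then put the tool back in its rack and lay the gear in the parts tray without dropping it from a height. Do not force anything, and leave the mouse, cutters and power bank where they are.

Things in the scene. Friction and masses are not known exactly. Their poses are not given: they have to be found in the camera images.
- stand: Grey printed stand fixed to the desk, base 104 x 140 x 8 mm. Origin: on the desk under the spindle axis, midway between its two cheeks (10 mm thick, inner faces at y = +55 and -55 mm). y: along the spindle to its sprung end; -x: open front. Axis 42 mm up at x = 0. Rest shelf under the hub, top 29.5 mm up, x -46 to +14, y 8 to 24 mm; low web behind, x 36 to 44 mm, 26 mm high.
- hole (a point): Mouth of the 9.5 mm hole in the inner face (y = +55 mm) of the cheek at the sprung end; axes as the stand's. Around the hole the cheek spans x -12 to +12 mm (the spindle tip must be swung past its front edge, 18 mm or more to -x, before the spring is let out) and its top is 55 mm above the desk; behind that (x 12 to 42 mm) it is 34 mm high. The other cheek is its mirror image.
- hub (a point): Point on the axis of the loose gear unit (140 g), where to grasp it from above; y: along the gear's axis to the sprung end. From here along y: hub 22 mm diameter from -18 to +31 mm, gear 44 mm diameter from -36 to -18, neck 14 mm diameter to a shoulder at -50, steel stub, 8 mm diameter, to -57 (last 4 mm 6 mm diameter). The hub starts 1.5 mm above the shelf, which carries it once freed.
- stub (a point): Centre of the end face of the plain stub, 6 mm deep in the other cheek's hole; 1 mm of end play. It stays there while the sprung end is swung to the front (20 degrees are free); afterwards draw it out about 10 mm along the gear's own axis before lifting the gear.
- hub_end (a point): Centre of the hub's end face at the sprung end. From it the 8 mm steel spindle runs 36 mm on, its tip 8 mm inside the cheek's hole. It slides into the hub against a spring, 3 N rising to about 8 N at 8 mm, where it meets a hard stop; only pressed right to the stop does its tip clear the cheek, by about 1 mm. The tool may load it with no more than 16 N, the stand with 20 N.
- fork_notch (a point): Centre of the roof of the tool's notch. z: up the handle, x: across the two tines, y: through the 4 mm thick blade. Notch 10.5 mm wide, 20 mm deep, ends splayed; fork 22 mm wide (28 over the ends). Guard 38 x 16 x 4 mm, underside 13 mm above this point; on it the handle, 24 (x) x 14 (y) mm, 72 mm tall. 70 g. The same when turned half round about z.
- fork_grip (a point): Point on the centre line of the tool's handle, 43 mm above the notch roof and 30 mm above the guard's underside; axes as the notch's. Grasp here or a little lower, across the 14 mm (y) faces.
- fork: The whole forked tool, steel blade and dark handle, upright in the rack, tines down; origin and axes as fork_notch.
- gear: The whole gear unit; origin on the axis, 4 mm from the hub point towards the sprung end. On its spindle a steel shaft collar, 18 mm diameter, 4 mm thick, is clamped by a grub screw: its place is not measured, its outer face lies anywhere from 6.5 to 14.5 mm from the cheek's inner face. The fork goes over the bare spindle between the two; pressing the collar towards the hub presses the spindle in.
- rack: Grey printed rack fixed to the desk, 90 x 60 mm (foot 100 x 70), 42 mm high. Origin at its centre on the desk. Slot in the middle of its top, 33 mm (x) by 8 mm (y), 37 mm deep. Tool home: guard on the block's top, upright, tool x along rack x.
- tray: Grey open parts tray fixed to the desk, 190 (x) x 140 (y) x 26 mm high, 3 mm walls and floor. Origin at its centre on the desk.
- mouse: Black computer mouse, 108 x 60 x 34 mm; bystander. Origin under its centre.
- cutters: Small flush cutters with blue handles, 125 mm long, lying flat; bystander. Origin under the middle.
- powerbank: White power bank with a phone on it, 76 x 156 x 24 mm; bystander. Origin under its centre.
Mind the look-alikes: they are no part of the job. Leave any blue or green look-alike of the gear alone.

How it is judged:
On the way, in this order (a step that is already met when the one before it is completed fails the run):
1. the fork presses the sprung spindle in with more than 5 N (contact force between fork and gear above 5 N), for 0.1 s.
2. the sprung end is swung out in front of the cheek, the fork still on it (x of hub_end in the frame of stand below -0.0115 m and y of hub_end in the frame of stand above 0.01 m and contact force between fork and gear above 0.5 N), for 0.1 s.
At the end, for the whole second after the job is handed in: The gear unit lies at rest inside the parts tray, both ends and hub less than 40 mm above the desk, and the forked tool stands at rest, upright within 0.15 rad, home in the slot of its rack (notch roof less than 34 mm above the desk, within 6 mm of the rack's centre) (x of hub in the frame of tray between -0.075 and 0.075 m and y of hub in the frame of tray between -0.055 and 0.055 m and height (world z) of each of hub, stub, hub_end below 0.04 m and linear speed of each of gear, fork below 0.03 m/s and horizontal distance between fork_notch and rack below 0.006 m and height (world z) of fork_notch below 0.034 m and angle between fork_notch's own z axis and vertical below 0.15 rad); the robot touches nothing.
It fails at once if the tool loads the gear or its spindle with more than 16 N (contact force between fork and gear above 16 N).
It fails at once if the stand is loaded by the tool with more than 20 N or by the gear with more than 25 N (contact force between fork and stand above 20 N or contact force between gear and stand above 25 N).
It fails at once if the gear is let fall from a height into the tray (contact force between the fingers and gear below 0.05 N and linear speed of gear above 0.8 m/s and horizontal distance between hub and tray below 0.13 m).
It fails at once if the mouse, the cutters or the power bank is moved by more than 15 mm (distance of any of mouse, cutters, powerbank from where it was at the start of the episode above 0.015 m).
It also fails if it takes over 72 s, if anything falls off the work surface, if the arm or the gripper's body presses on something with over 40 N, if the wrist force passes 120 N, or if a joint passes its speed limit or range.

## Working session

There is one attempt and no reset: what is moved stays moved. The work goes in short steps, each a Python script; the robot and the scene stay as the last script left them, time stands still between calls to the robot, and variables do not carry over. Pictures are saved under pics/ and viewed, about 8 in all and at most 12, crops included, and the job is handed in when it is done.

```bash
ls; mkdir -p pics
cat > h.py <<'E'
from cell import *
import numpy as np, cv2
def ray(pic,at):
    K=np.array(pic["camera_matrix"]);T=np.array(pic["cam_to_world"])
    u=np.array([at[0]*560,at[1]*420])
    d=np.array([(u[0]-K[0,2])/K[0,0],(u[1]-K[1,2])/K[1,1]]);s=d.copy()
    for _ in range(20): s=d/(1+pic["k1"]*(s@s))
    v=T[:3,:3]@np.array([s[0],s[1],1]);return T[:3,3],v/np.linalg.norm(v)
def onz(pic,at,z):
    o,v=ray(pic,at);return o+v*(z-o[2])/v[2]
def tri(a,b):
    (o1,v1),(o2,v2)=a,b
    s=np.linalg.lstsq(np.c_[v1,-v2],o2-o1,rcond=None)[0]
    p,q=o1+s[0]*v1,o2+s[1]*v2;return (p+q)/2,np.linalg.norm(p-q)
def proj(pic,P):
    T=np.linalg.inv(np.array(pic["cam_to_world"]));K=np.array(pic["camera_matrix"])
    c=T[:3,:3]@np.array(P)+T[:3,3];s=c[:2]/c[2];s=s*(1+pic["k1"]*(s@s))
    return K[:2,:2]@s+K[:2,2]
def save(pic,name,box=None,sc=1):
    im=cv2.cvtColor(np.array(pic["color"]),cv2.COLOR_RGB2BGR)
    if box: im=im[box[1]:box[3],box[0]:box[2]]
    cv2.imwrite("pics/"+name,cv2.resize(im,None,fx=sc,fy=sc,interpolation=cv2.INTER_CUBIC))
E
python3 - <<'E'
from h import *
P={n:capture(n) for n in("side","top")}
im=np.vstack([P["top"]["color"],P["side"]["color"]])[:,:,::-1]
cv2.imwrite("pics/a.png",cv2.resize(im,(800*560//1120*2,1200)) [:600]); cv2.imwrite("pics/b.png",cv2.resize(im,(800,1200))[600:])
H={"stand":0,"hole":.042,"hub":.042,"stub":.042,"hub_end":.042,"fork_notch":.029,"fork_grip":.072,"rack":0,"tray":0,"mouse":0,"cutters":0,"powerbank":0,"gear":.042}
for n in P: print(n,np.round(P[n]["cam_to_world"],3).tolist(),np.round(P[n]["camera_matrix"],0).tolist())
for k,z in H.items():
    for n in P:
        for d in mark_of(P[n],k)[:3]:
            print(k,n,round(d["p"],2),np.round(np.array(d["at"])*[560,420],1),np.round(onz(P[n],d["at"],z),4))
print(state())
E
```

```text
pics
side [[-0.938, -0.257, 0.234, 0.3], [-0.347, 0.727, -0.592, 0.704], [-0.018, -0.636, -0.771, 0.998], [0.0, 0.0, 0.0, 1.0]] [[531.0, 0.0, 281.0], [0.0, 531.0, 206.0], [0.0, 0.0, 1.0]]
top [[0.027, -0.981, 0.19, 0.395], [-1.0, -0.025, 0.015, -0.016], [-0.01, -0.19, -0.982, 0.93], [0.0, 0.0, 0.0, 1.0]] [[386.0, 0.0, 279.0], [0.0, 386.0, 202.0], [0.0, 0.0, 1.0]]
stand side 0.72 [307.4 226.8] [ 0.522  -0.0222 -0.    ]
stand top 0.7 [290.5 221.5] [ 0.5266 -0.0314  0.    ]
hole side 0.56 [299.  234.6] [0.5234 0.0354 0.042 ]
hole top 0.9 [265.1 217.9] [0.5276 0.0285 0.042 ]
hole top 0.48 [287.2 223.4] [ 0.5161 -0.0232  0.042 ]
hub side 0.86 [242.  276.5] [0.6008 0.1793 0.042 ]
hub side 0.83 [392.9 188.6] [ 0.3561 -0.1689  0.042 ]
hub side 0.74 [308.8 207.5] [ 0.5275 -0.0462  0.042 ]
hub top 0.97 [200.4 280.4] [0.3807 0.1704 0.042 ]
hub top 0.92 [360.9 296.7] [ 0.3545 -0.1923  0.042 ]
hub top 0.86 [291.9 221.2] [ 0.5215 -0.0338  0.042 ]
stub side 0.96 [313.5 194.4] [ 0.5297 -0.088   0.042 ]
stub side 0.96 [318.  301.4] [0.4317 0.1819 0.042 ]
stub side 0.74 [407.9 206.8] [ 0.3106 -0.125  
[... 1866 characters left out ...]
 -7.35159478e-02]), 'joint_velocities': array([-9.25702495e-04, -1.84919831e-04, -3.56243088e-04, -3.50428256e-04,
       -4.60036592e-05, -1.39896014e-03]), 'joint_torque': array([-1.35701714e-03, -4.57489908e+01, -2.52329171e+01, -4.93475709e-04,
        9.59953722e-04, -6.73010661e-06]), 'tool_pos': array([ 0.22697301, -0.52832686,  0.24230288]), 'eef_rot': array([[ 3.94739608e-01, -9.18793034e-01,  5.36205652e-05],
       [-9.18793035e-01, -3.94739609e-01, -4.78785147e-06],
       [ 2.55652055e-05, -4.73762472e-05, -9.99999999e-01]]), 'force': array([-0.84821633, -0.19596424,  0.7642071 ]), 'wrist_torque': array([-0.02232577,  0.03468571, -0.02627018]), 'finger_gap': 0.08538060976870074}
```

Run:
```python
from h import *
a,b=capture("top"),capture("side")
save(a,"top0.png",(100,100,460,340),2.2); save(b,"side0.png",(140,100,440,400),2)
```

```text
(no output)
```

View pics/top0.png

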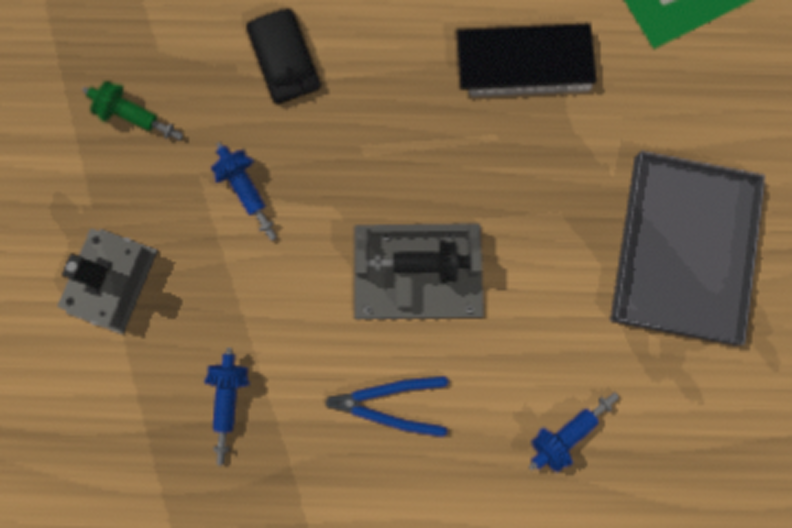

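View pics/side0.png

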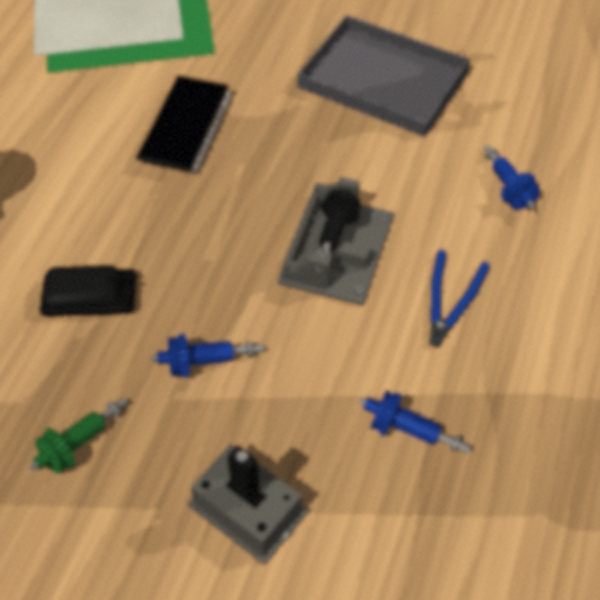

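```bash
cat > fit.py <<'E'
from h import *
from scipy.optimize import minimize
def box(x0,x1,y0,y1,z0,z1): return np.array([[x,y,z] for x in(x0,x1) for y in(y0,y1) for z in(z0,z1)])/1e3
def cyl(y0,y1,d,z=42):
    t=np.linspace(0,2*np.pi,24,endpoint=False);return np.array([[d/2*np.cos(a),y,z+d/2*np.sin(a)] for a in t for y in(y0,y1)])/1e3
STAND=[box(-60,44,-70,70,0,8),box(36,44,-65,65,8,26)]+[b for s in(1,-1) for b in(box(-12,12,*sorted((s*55,s*65)),8,55),box(12,42,*sorted((s*55,s*65)),8,34))]
GEAR=[cyl(-22,27,22),cyl(-40,-22,44),cyl(-54,-40,14),cyl(27,55,8)]
RACK=[box(-50,50,-35,35,0,5),box(-45,45,-30,30,0,42)]
FORK=[box(-12,12,-7,7,46,118),box(-19,19,-8,8,42,46)]
TRAY=[box(-95,95,-70,70,0,26)]
def render(pic,hulls,p):
    c,s=np.cos(p[2]),np.sin(p[2]);R=np.array([[c,-s,0],[s,c,0],[0,0,1]])
    im=np.zeros((1680,2240),np.uint8)
    for h in hulls:
        q=np.array([proj(pic,R@v+[p[0],p[1],0]) for v in h])
        q=((q+.5)*4-.5).astype(np.float32)
        cv2.fillConvexPoly(im,np.round(cv2.convexHull(q)*16).astype(np.int32),255,shift=4)
    return cv2.GaussianBlur(cv2.resize(im,(560,420),interpolation=cv2.INTER_AREA).astype(np.float32)/255,(0,0),1)
def fit(pic,hulls,mask,p0):
    m=cv2.GaussianBlur(mask.astype(np.float32),(0,0),1)
    f=lambda p:float(((render(pic,hulls,p)-m)**2).sum())
    S=np.array(p0)+np.array([[0,0,0],[.012,0,0],[0,.012,0],[0,0,.12]])
    r=minimize(f,p0,method="Nelder-Mead",options=dict(initial_simplex=S,xatol=1e-4,fatol=.05,maxiter=150));return r.x,r.fun
E
python3 - <<'E'
from fit import *
P={n:capture(n) for n in("top","side")}
def near(pic,name,P0):
    c=proj(pic,P0); L=cut_out(pic,name)
    L=[d for d in L if np.linalg.norm(np.array(d["at"])*[560,420]-c)<35]
    return L[0]["mask"] if L else np.zeros((420,560),bool)
out={}
for n,pic in P.items():
    for k,H,ms,p0,h in(("stand",STAND+GEAR,("stand","gear"),(.524,-.027,0),.03),("rack",RACK+FORK,("rack","fork"),(.507,.313,-.42),.05),("tray",TRAY,("tray",),(.55,-.326,-.15),.0)):
        M=[near(pic,m,(*p0[:2],h)) for m in ms]; print(k,n,[m.sum() for m in M],end=" ")
        m=np.any(M,0); x,f=fit(pic,H,m,p0); print(np.round(x,4),round(f,1)); out[k,n]=x
print(state()["t"])
im=[]
for n,pic in P.items():
    v=np.array(pic["color"])[:,:,::-1].copy();big=cv2.resize(v,None,fx=3,fy=3,interpolation=cv2.INTER_CUBIC)
    for k,H in(("stand",STAND+GEAR),("rack",RACK+FORK)):
        r=cv2.resize(render(pic,H,out[k,n]),(1680,1260));c,_=cv2.findContours((r>.5).astype(np.uint8),0,1);cv2.drawContours(big,c,-1,(0,255,255),1)
        q=np.array(c[0]).reshape(-1,2).mean(0).astype(int); im.append(big[max(q[1]-150,0):,max(q[0]-200,0):][:300,:400])
im=[cv2.copyMakeBorder(i,0,300-i.shape[0],0,400-i.shape[1],0) for i in im]
cv2.imwrite("pics/fit.png",np.vstack([np.hstack(im[:2]),np.hstack(im[2:])]))
E
```

```text
stand top [np.int64(1986), np.int64(373)] [ 0.5292 -0.03    0.0446] 75.2
rack top [np.int64(1151), np.int64(193)] [ 0.5022  0.3097 -0.3176] 16.2
tray top [np.int64(4942)] [ 0.5546 -0.3248 -0.1711] 11.0
stand side [np.int64(1767), np.int64(458)] [ 0.5286 -0.0316  0.0448] 86.8
rack side [np.int64(1679), np.int64(309)] [ 0.5019  0.3102 -0.3137] 34.7
tray side [np.int64(3039)] [ 0.555  -0.3249 -0.1683] 24.7
2.1
```

View pics/fit.png

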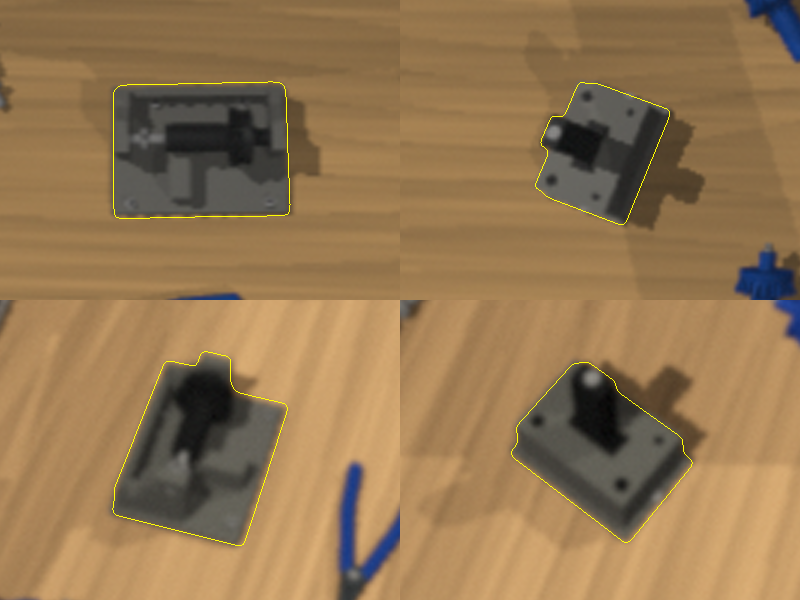

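```bash
cat >> h.py <<'E'
ST=np.array([.5289,-.0308,.0447]); RK=np.array([.5020,.3100,-.3157]); TR=np.array([.5548,-.3249,-.17])
def w(p,loc):
    c,s=np.cos(p[2]),np.sin(p[2]);return np.array([p[0]+c*loc[0]-s*loc[1],p[1]+s*loc[0]+c*loc[1],loc[2]])
def rot(yaw): # gripper x at this yaw, z down
    c,s=np.cos(yaw),np.sin(yaw);return np.array([[c,s,0],[s,-c,0],[0,0,-1.]])
E
python3 - <<'E'
from h import *
t=[]
for n in("top","side"):
    p=capture(n)
    o=np.array([proj(p,w(ST,(0,.042-.0,.042)))]) 
    c=o[0];k=14;hw=28;hh=20
    x0,y0=int(c[0]-hw),int(c[1]-hh)
    im=cv2.resize(np.array(p["color"])[y0:y0+2*hh,x0:x0+2*hw,::-1],None,fx=k,fy=k,interpolation=cv2.INTER_CUBIC)
    im=np.clip(im.astype(float)*1.6,0,255).astype(np.uint8)
    for y in(27,35,40,45,50,55):
        for x in (-9,9):
            q=(proj(p,w(ST,(x/1e3,y/1e3,.042)))-[x0,y0]+.5)*k-.5
            cv2.circle(im,tuple(q.astype(int)),3,(0,255,255) if y!=55 else (0,0,255),-1)
    t.append(im)
cv2.imwrite("pics/col.png",cv2.resize(np.hstack(t),(800,286*1)) if 0 else cv2.resize(np.vstack(t),(560,800))[:, :][:800])
cv2.imwrite("pics/col.png",cv2.resize(np.hstack([i[:, :] for i in t]),(800,286)))
yaw=RK[2]+np.pi/2
for y in(yaw,yaw-np.pi):
    print([np.round(inverse_kinematics(np.array([*xy,z]),rot(a)),2) for xy,z,a in((RK[:2],.064,y),(ST[:2]+[0,.045],.083,y+.5),)])
q=state()["q"]
for a in(.28,.28+np.pi,.28-np.pi,-.17+np.pi/2,-.17-np.pi/2): print(a,inverse_kinematics(np.array([.55,-.2,.1]),rot(a)))
reach(np.array([*RK[:2],.22]),rot(yaw) if abs(inverse_kinematics(np.array([*RK[:2],.22]),rot(yaw))[5])<abs(inverse_kinematics(np.array([*RK[:2],.22]),rot(yaw-np.pi))[5]) else rot(yaw-np.pi))
s=state();print(s["q"],s["t"],s["force"],s["finger_gap"])
E
```

```text
[array([ 0.48,  0.51,  1.69, -0.  ,  0.94, -0.77]), array([-0.05,  0.42,  1.8 , -0.  ,  0.92, -1.81])]
[array([ 0.48,  0.51,  1.69, -0.  ,  0.94,  2.37]), array([-0.05,  0.42,  1.8 , -0.  ,  0.92,  1.33])]
0.28 [-4.20941424e-01  4.58960477e-01  1.66435121e+00 -4.44089210e-16
  1.01828097e+00 -7.00941424e-01]
3.4215926535897934 [-4.20941424e-01  4.58960477e-01  1.66435121e+00 -4.44089210e-16
  1.01828097e+00  2.44065123e+00]
-2.861592653589793 [-4.20941424e-01  4.58960477e-01  1.66435121e+00 -4.44089210e-16
  1.01828097e+00  2.44065123e+00]
1.4007963267948966 [-4.20941424e-01  4.58960477e-01  1.66435121e+00 -4.44089210e-16
  1.01828097e+00 -1.82173775e+00]
-1.7407963267948965 [-4.20941424e-01  4.58960477e-01  1.66435121e+00 -4.44089210e-16
  1.01828097e+00  1.31985490e+00]
[ 4.80260294e-01  3.44741753e-01  1.50697196e+00 -3.07461583e-04
  1.28975617e+00 -7.73390742e-01] 5.2917 [ 0.50940673 -0.15513596  0.42391481] 0.0851699698378026
```

View pics/col.png

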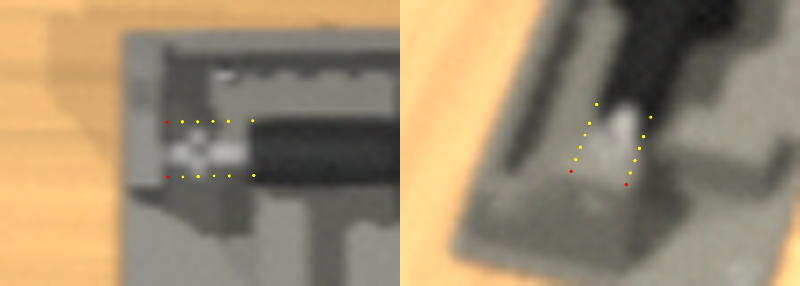

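Run:
```python
from h import *
yaw=RK[2]+np.pi/2
line_to(np.array([*RK[:2],.064]),rate=.2)
f0=state()["force"].copy()
command_gripper(0.0)
s=state();print(s["finger_gap"],s["tool_pos"],s["force"]-f0,s["t"])
line_to(np.array([*RK[:2],.15]),rate=.12)
s=state();print(s["force"],s["finger_gap"])
reach(w(ST,(0,.0506,.165)),rot(ST[2]+np.pi/2))
pause(.2)
s=state();print(s["tool_pos"],s["force"],s["wrist_torque"],s["t"])
t=[]
for n in("top","side"):
    p=capture(n);c=proj(p,w(ST,(0,.0506,.09)));x0,y0=np.clip(c.astype(int)-[50,40],0,[460,340])
    for k in("fork_notch","fork_grip"):
        for d in mark_of(p,k)[:2]: print(n,k,d["p"],np.array(d["at"])*[560,420],proj(p,w(ST,(0,.0506,.13 if k=="fork_notch" else .173))))
    im=cv2.resize(np.array(p["color"])[y0:y0+80,x0:x0+100,::-1],None,fx=4,fy=4,interpolation=cv2.INTER_CUBIC)
    t.append(im)
cv2.imwrite("pics/over.png",np.hstack(t))
```

```text
0.013034970393839534 [0.50221052 0.31014846 0.06444292] [ 0.03121279 -1.33655591  3.42151185] 6.875
[ 0.07624529 -0.51998496 -1.06446467] 0.01349548490414093
[0.5267502  0.02090877 0.16485406] [-0.39896576 -0.21923774 -0.8921614 ] [ 0.01580179 -0.03821265  0.01787739] 9.0667
top fork_notch 0.26 [291.424 220.08 ] [267.36237405 212.22854009]
top fork_grip 0.51 [289.688 222.894] [266.51464126 208.69739341]
side fork_notch 0.45 [300.496 204.414] [300.29019382 203.985831  ]
side fork_notch 0.39 [312.816 193.116] [300.29019382 203.985831  ]
side fork_grip 0.52 [299.32 188.79] [300.49700416 190.65646079]
```

View pics/over.png

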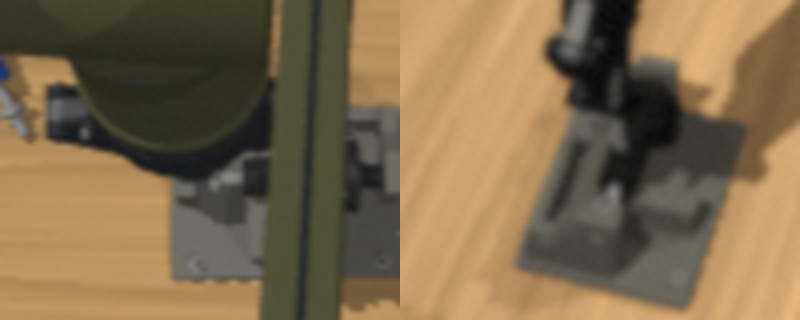

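```bash
cat >> h.py <<'E'
def F(n=3):
    f=[]
    for _ in range(n): f.append(state()["force"]); pause(.01)
    return np.mean(f,0)
def loc(p,v):
    c,s=np.cos(p[2]),np.sin(p[2]);d=np.array(v)-[p[0],p[1],0];return np.array([c*d[0]+s*d[1],-s*d[0]+c*d[1],d[2]])
E
python3 - <<'E'
from h import *
line_to(w(ST,(0,.0506,.112)),rate=.1); pause(.1); f0=F(8);print("f0",f0,state()["t"])
z=.112;ok=True
while z>.0836:
    z-=.0012; line_to(w(ST,(0,.0506,z)),rate=.04); f=F(2)-f0
    if np.linalg.norm(f)>1.2: print(round(z,4),np.round(f,2))
    if np.linalg.norm(f)>3.5:
        line_to(w(ST,(0,.0506,z+.003)),rate=.04); print("stop",F()-f0);break
s=state();print(loc(ST,s["tool_pos"]),s["t"],F()-f0)
p=capture("side");save(p,"down.png",(230,150,370,270),5)
np.save("f0.npy",f0)
E
```

```text
f0 [ 0.18010366  0.07175731 -0.53427451] 10.2167
0.0856 [-1.29  0.18 -0.12]
0.0844 [-1.45 -0.34  0.05]
[-1.49203421e-05  5.05921387e-02  8.31412333e-02] 16.6167 [-0.81736007 -0.12054888 -0.63897556]
```

View pics/down.png

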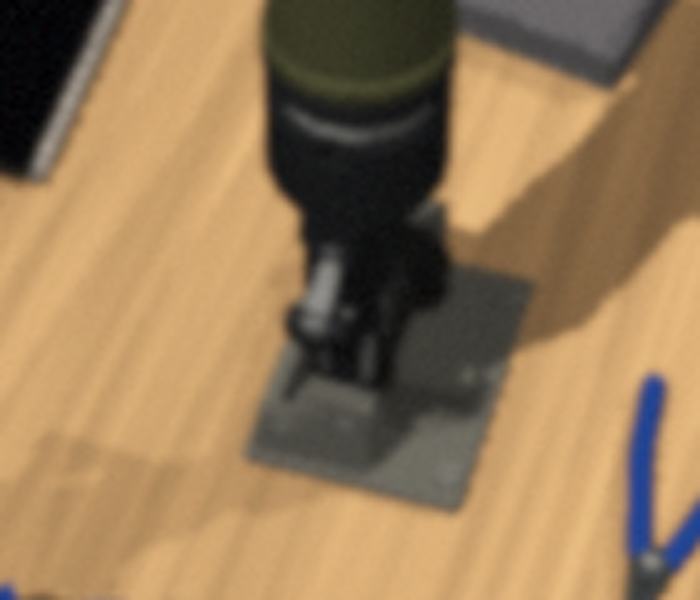

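Run:
```python
from h import *
f0=np.load("f0.npy")
x=-.0007;y=.0506;z=.0831;R=np.array([-np.sin(ST[2]),np.cos(ST[2]),0])
log=[];y-=.001
line_to(w(ST,(x,y,z)),rate=.04)
while y>.032:
    f=F(2)-f0;fy=f@R;log.append((round(y*1e3,1),round(fy,1),round(f[0],1),round(f[2],1)))
    if fy>9.3: break
    y-=.0012 if fy<5.8 else .0004
    line_to(w(ST,(x,y,z)),rate=.05)
for l in log: print(*l)
s=state();print(s["t"],loc(ST,s["tool_pos"]),s["wrist_torque"],F()-f0)
```

```text
49.6 -0.5 0.1 0.2
48.4 0.2 0.1 -0.1
47.2 1.7 -0.3 0.4
46.0 4.5 -0.5 0.2
44.8 5.5 -0.6 0.3
43.6 4.8 0.6 1.1
42.4 5.1 -0.6 0.7
41.2 6.5 -0.4 0.5
40.8 7.3 -0.5 1.2
40.4 6.9 -0.0 1.0
40.0 7.3 -0.5 0.3
39.6 7.6 -0.4 -0.1
39.2 7.6 0.2 -0.0
38.8 8.3 -0.2 0.1
38.4 8.2 -0.5 -0.4
38.0 7.8 -0.2 -0.8
37.6 8.8 -0.4 0.1
37.2 9.8 -0.4 0.5
21.4917 [-0.00117097  0.03894315  0.08284072] [1.92671936 0.05031718 0.01515652] [-0.7340484   9.72107543 -0.32608382]
```

```bash
cat > swing.py <<'E'
from h import *
f0=np.load("f0.npy")
PV=np.array([0,-.061]);z=.0831;x0=-.0007
def go(th,r,rate=.04):
    line_to(w(ST,(x0+PV[0]-r*np.sin(th),PV[1]+r*np.cos(th),z)),rot(ST[2]+np.pi/2+th),rate=rate)
    a=ST[2]+th;f=F(2)-f0
    return f@[-np.sin(a),np.cos(a),0],f@[np.cos(a),np.sin(a),0],f[2]
E
python3 - <<'E'
from swing import *
r=.061+.0372;th=0
for _ in range(3):
    r-=.0003;f=go(0,r);print(np.round(f,1))
    if f[0]>11: break
TH=np.radians(14)
while th<TH-1e-6:
    th=min(th+np.radians(1),TH); f=go(th,r)
    print(round(np.degrees(th)),round(r*1e3,2),np.round(f,1))
    if abs(f[1])>6 or f[0]<7.5 and th<np.radians(10): print("hold");break
    r+=np.clip((f[0]-11)/5,-.5,.8)*1e-3
s=state();print(s["t"],loc(ST,s["tool_pos"]))
E
```

```text
[10.6 -0.5 -0.1]
[11.2 -0.6 -0.3]
1 97.6 [11.   0.2 -0.4]
2 97.6 [11.6  0.6 -1.2]
3 97.73 [10.6  0.7 -0.6]
4 97.66 [11.3  0.6 -0.5]
5 97.72 [11.6  0.9 -0.4]
6 97.84 [11.9  1.  -1. ]
7 98.01 [11.7  0.8 -0.4]
8 98.15 [10.9  1.3 -0.6]
9 98.12 [10.8  1.3 -0.4]
10 98.07 [11.4  1.  -1.2]
11 98.16 [11.4  0.6 -0.7]
12 98.24 [11.2  1.1 -0.9]
13 98.27 [10.7  0.6 -0.8]
14 98.21 [11.4  0.9 -0.8]
25.7833 [-0.02687379  0.0365572   0.08233906]
```

Run:
```python
from swing import *
th=np.radians(14)
for r in(.1012,.1042,.1072,.1092,.1105): print(r,np.round(go(th,r,.04),1))
s=state();p=s["tool_pos"].copy();print(loc(ST,p))
line_to(p+[0,0,.03],rate=.08);print(F()-f0)
line_to(np.array([p[0],p[1],.165]),rate=.15)
reach(np.array([*RK[:2],.15]),rot(RK[2]+np.pi/2));pause(.1)
s=state();print(s["tool_pos"]-[*RK[:2],.15],s["t"],s["finger_gap"])
a=capture("side");b=capture("top")
for k,h in(("fork_notch",.115),("fork_grip",.158)):
    for d in mark_of(a,k)[:2]: print(k,round(d["p"],2),np.array(d["at"])*[560,420],proj(a,[*RK[:2],h]))
for d in mark_of(b,"hub")+mark_of(b,"hub_end")+mark_of(b,"stub"):
    l=loc(ST,onz(b,d["at"],.0405))
    if np.abs(l[:2]).max()<.1: print("gear",round(d["p"],2),np.round(l,4))
ia=cv2.resize(np.array(a["color"])[270:390,190:330,::-1],(560,480),interpolation=cv2.INTER_CUBIC)
ib=cv2.resize(np.array(b["color"])[185:265,240:320,::-1],(480,480),interpolation=cv2.INTER_CUBIC)
cv2.imwrite("pics/back.png",cv2.resize(np.hstack([ia,ib]),(800,369)))
```

```text
0.1012 [ 7.6  0.9 -1.3]
0.1042 [ 6.   0.2 -0.4]
0.1072 [ 4.7  0.3 -1.8]
0.1092 [ 4.   0.3 -1.8]
0.1105 [ 1.6 -0.3 -1. ]
[-0.02712546  0.04577456  0.08325309]
[-0.29876831 -0.00882905 -0.15473944]
[ 0.00011671 -0.00136665 -0.00037825] 29.4 0.01351429692169872
fork_notch 0.7 [260.624 329.994] [260.98255234 328.5284273 ]
fork_notch 0.46 [259.896 330.204] [260.98255234 328.5284273 ]
fork_grip 0.74 [260.512 316.512] [259.80998053 317.41113245]
gear 0.74 [-0.0222  0.0021  0.0405]
gear 0.85 [-0.0247  0.0266  0.0405]
gear 0.96 [-0.0013 -0.0653  0.0405]
```

View pics/back.png

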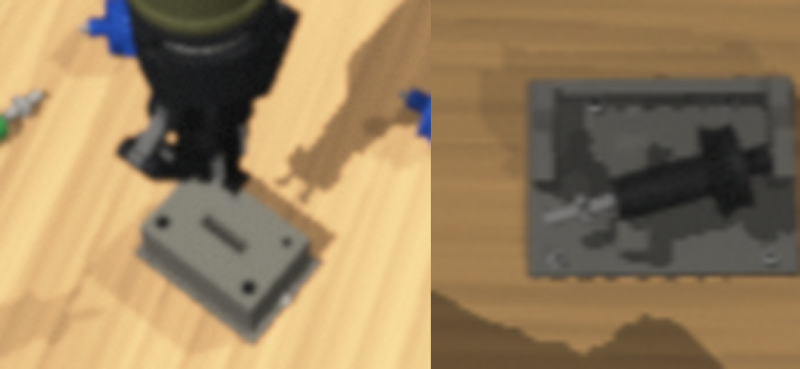

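Run:
```python
from h import *
X=RK[:2]
line_to(np.array([*X,.101]),rate=.15);pause(.1);f0=F(5);print(state()["tool_pos"]-[*X,0])
z=.101
while z>.0652:
    z=max(z-.003,.065);line_to(np.array([*X,z]),rate=.05);f=F(2)-f0
    if np.linalg.norm(f)>1.5: print(round(z,4),np.round(f,1))
    if np.linalg.norm(f)>6: print("stop");break
s=state();print(s["tool_pos"],s["t"])
if z<.067:
    command_gripper(.05);pause(.1)
    line_to(np.array([*X,.2]),rate=.25)
    a=capture("side");b=capture("top")
    for k,h in(("fork_notch",.029),("fork_grip",.072)):
        for c in(a,b):
            for d in mark_of(c,k)[:1]: print(k,round(d["p"],2),np.array(d["at"])*[560,420],proj(c,[*X,h]))
    save(a,"rack.png",(200,290,330,390),4)
print(state()["t"])
```

```text
[0.00095254 0.00053287 0.1021621 ]
[0.5018579  0.30992138 0.0647825 ] 33.5667
fork_notch 0.54 [265.216 349.608] [263.09968289 348.54327313]
fork_notch 0.46 [146.776 224.406] [146.40387497 226.28127936]
fork_grip 0.79 [262.08  341.082] [262.07663954 338.88099583]
fork_grip 0.51 [140.616 221.004] [139.85515783 223.84530183]
35.1
```

View pics/rack.png

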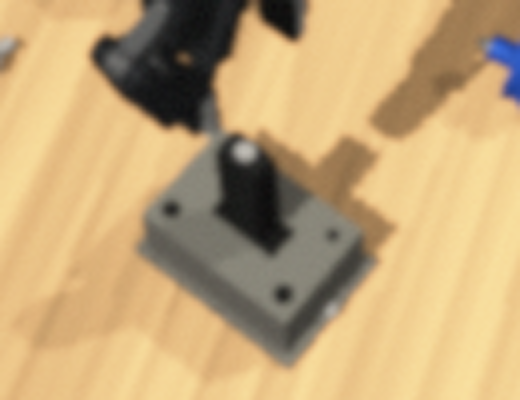

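Run:
```python
from fit import *
G=[cyl(*a,40.5) for a in((-22,27,22),(-40,-22,44),(-54,-40,14),(-61,-54,8),(27,63,8),(46,50,18))]
E=[]
th=.25;c0=w(ST,(-.061*np.sin(th),-.061+.061*np.cos(th),0))
p0=(c0[0],c0[1],ST[2]+th);print(p0)
for n in("top","side"):
    p=capture(n);c=proj(p,(*p0[:2],.04))
    L=[d for d in cut_out(p,"gear") if np.linalg.norm(np.array(d["at"])*[560,420]-c)<25]
    if not L: print(n,"none");continue
    x,f=fit(p,G,L[0]["mask"],p0);print(n,L[0]["p"],L[0]["mask"].sum(),np.round(x,4),round(f,1),"hub",loc(ST,w(x,(0,-.004,.0405))),"stub",loc(ST,w(x,(0,-.061,.0405))))
```

```text
(np.float64(0.5139081714781921), np.float64(-0.033368819807244356), np.float64(0.2947))
top 0.65 515 [ 0.5129 -0.0323  0.3076] 16.3 hub [-0.01504256 -0.00464541  0.0405    ] stub [-0.00023085 -0.05968734  0.0405    ]
side 0.74 406 [ 0.5113 -0.0298  0.2939] 33.9 hub [-0.01651346 -0.00205609  0.0405    ] stub [-0.0024539  -0.05729492  0.0405    ]
```

Run:
```python
from h import *
yaw=.302;ax=np.array([-np.sin(yaw),np.cos(yaw),0])
hub=w(ST,(-.0152,-.0046,0));g=hub-.005*ax
R=rot(yaw)
reach(g+[0,0,.14],R);command_gripper(.05)
line_to(g+[0,0,.06],rate=.2);pause(.1);f0=F(4)
z=.06
while z>.0371:
    z=max(z-.004,.037);line_to(g+[0,0,z],rate=.06);f=F(2)-f0
    if np.linalg.norm(f)>2: print(z,f)
    if np.linalg.norm(f)>8: print("stop");break
else:
    command_gripper(0.);s=state();print("grip",s["finger_gap"],s["tool_pos"]-g,F()-f0,s["t"])
    for d in(.004,.008,.012):
        line_to(g+d*ax+[0,0,.037],rate=.05);print(d,np.round(F(2)-f0,1))
print(state()["t"])
```

```text
grip 0.020031468264747006 [2.97200210e-04 9.90202340e-05 3.72495692e-02] [0.61551713 1.53475743 2.15827146] 39.5083
0.004 [-0.2  1.7  2. ]
0.008 [ 0.7 -8.7 -0.9]
0.012 [  1.9 -20.3  -2.6]
40.3333
```

Run:
```python
from h import *
yaw=.302;ax=np.array([-np.sin(yaw),np.cos(yaw),0])
g=w(ST,(-.0152,-.0046,0))-.005*ax
line_to(g+.004*ax+[0,0,.037],rate=.05);pause(.1);print(F())
command_gripper(.04)
b=g+.0025*ax
line_to(b+[0,0,.043],rate=.08);pause(.1);f0=F(4);command_gripper(0.);s=state();print("grip",s["finger_gap"],s["tool_pos"]-b,F()-f0,s["t"])
for d in(.003,.006,.009,.0105):
    line_to(b+d*ax+[0,0,.043],rate=.05);f=F(2)-f0;print(d,np.round(f,1),state()["finger_gap"])
    if np.linalg.norm(f)>9: print("stop");break
print(state()["t"]);p=capture("top");save(p,"draw.png",(200,150,340,270),4);p=capture("side");save(p,"draw2.png",(240,150,360,270),4)
a=cv2.imread("pics/draw.png");c=cv2.imread("pics/draw2.png");cv2.imwrite("pics/draw.png",cv2.resize(np.hstack([a,c]),(800,369)))
```

```text
[ 0.45865493 -1.30664802  0.72095484]
grip 0.019638140989310004 [0.00034439 0.00025758 0.04319232] [0.18976778 0.91467152 2.57992407] 41.7833
0.003 [0.6 0.8 1.2] 0.019991481012858702
0.006 [0.5 0.1 1.7] 0.019636520971755875
0.009 [ 0.2 -0.7  2.3] 0.019696857673959046
0.0105 [ 0.7 -1.4  2.8] 0.019568685721991632
42.875
```

View pics/draw.png

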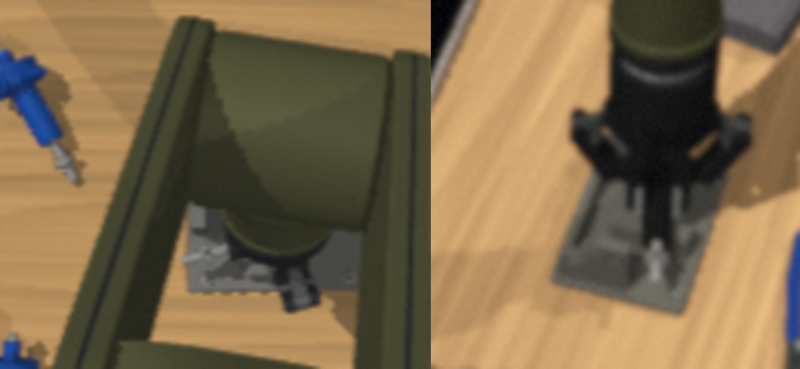

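Run:
```python
from h import *
p=state()["tool_pos"].copy();f0=F(4)
line_to(p+[0,0,.03],rate=.06);print("lift",F()-f0,state()["finger_gap"])
line_to(p+[0,0,.11],rate=.2);print(F()-f0)
yaw=TR[2]+np.pi/2
t=w(TR,(.010,0,0));R=rot(yaw)
reach(t+[0,0,.15],R);pause(.1)
c=capture("side");save(c,"tr.png",(270,80,410,200),4)
line_to(t+[0,0,.045],rate=.15);pause(.15);f0=F(6);z=.045
while z>.0262:
    z-=.0015;line_to(t+[0,0,z],rate=.04);f=F(3)-f0
    if f[2]>2.5: print("touch",z,f);break
s=state();print(s["tool_pos"],s["t"],F()-f0)
```

```text
lift [-1.12268525  0.09874417 -4.12781049] 0.019886739428280363
[-1.75325044  0.87699061 -4.61287203]
touch 0.02549999999999998 [-3.09925377  1.12526504  9.61182594]
[ 0.56467545 -0.32669221  0.02686546] 50.4167 [-2.20460066  1.1519691   9.50501182]
```

View pics/tr.png

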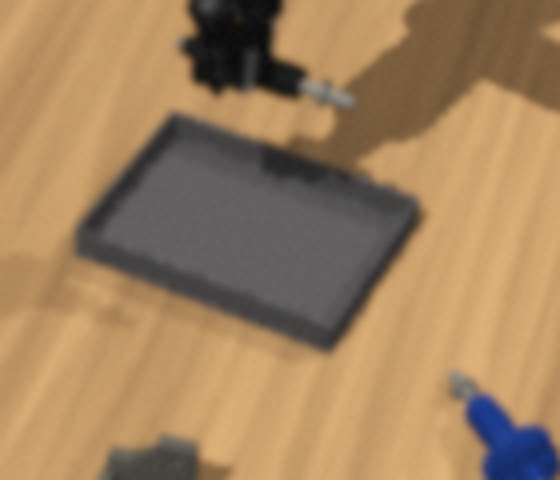

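Gear is held level and now touches the tray floor. Release, retreat, check.

Run:
```python
from h import *
p=state()["tool_pos"].copy()
line_to(p+[0,0,.0005],rate=.03)
command_gripper(.05);pause(.2)
line_to(p+[0,0,.15],rate=.15)
reach(np.array([.30,-.42,.30]),rot(0.3));pause(.3)
a,b=capture("top"),capture("side")
for c,n in((a,"top"),(b,"side")):
    for k in("hub","stub","hub_end"):
        for d in mark_of(c,k):
            l=loc(TR,onz(c,d["at"],.024))
            if abs(l[0])<.1 and abs(l[1])<.08: print(n,k,round(d["p"],2),np.round(l,3));break
    for k in("mouse","cutters","powerbank","fork_notch"):
        d=mark_of(c,k)
        if d: print(n,k,np.round(np.array(d[0]["at"])*[560,420],1))
i=np.array(a["color"])[80:360,80:480,::-1];cv2.imwrite("pics/end.png",cv2.resize(i,None,fx=2,fy=2))
print(state()["t"])
```

```text
top hub 0.63 [ 0.004 -0.003  0.024]
top stub 0.58 [0.062 0.006 0.024]
top hub_end 0.96 [-0.031  0.005  0.024]
top mouse [229.5 125.7]
top cutters [269.5 285.5]
top powerbank [336.2 126.1]
top fork_notch [143.9 226. ]
side hub 0.91 [ 0.011 -0.01   0.024]
side stub 0.59 [ 0.069 -0.006  0.024]
side hub_end 0.59 [-0.024  0.017  0.024]
side mouse [184.6 246.6]
side cutters [364.2 258.2]
side powerbank [237.1 166.4]
side fork_notch [261.  346.9]
54.7167
```

View pics/end.png

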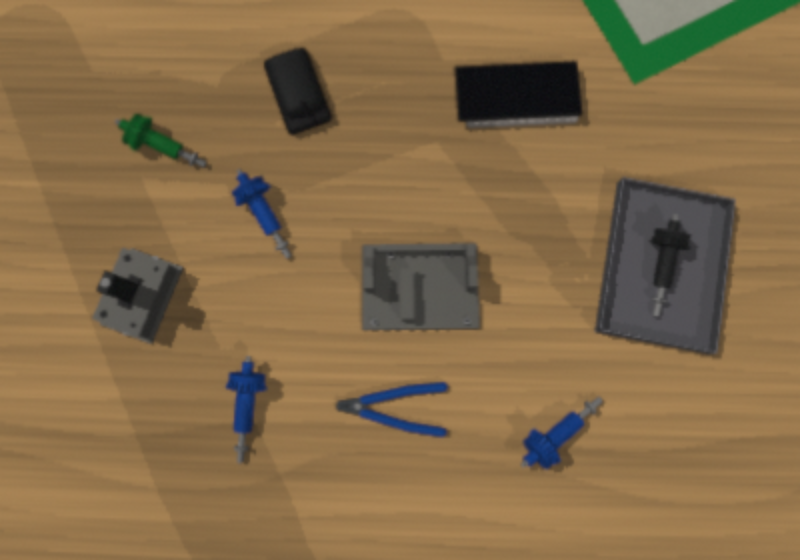

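The black gear lies in the tray, the fork stands in its rack, and the bystanders have not moved.

```bash
python3 -c "
from cell import *
close_job();print(state()['t'])"
```

```text
the job is handed in; nothing more can be done
the job is handed in; nothing more can be done
```

The gear is off its stand and lying in the parts tray, and the forked tool is back in its rack. I handed the job in at about 55 s of the 72 s; no verdict was reported.

- **Pressing and swinging:** I set the fork over the spindle and pressed the collar in to the stop. The wrist force along the spindle stayed between about 10.6 and 11.9 N. Holding about 11 N, I swung the sprung end 14° out through the open front, then let the spring out slowly and returned the fork.
- **Drawing the gear out:** The first attempt was blocked at about 20 N on the wrist, most likely by my fingertips meeting the rest shelf. I backed off, gripped again 6 mm higher, and the gear came out freely.
- **Laying it down:** I lowered the gear until it touched the tray floor, with about 9.6 N of contact force, and then released it.

**Last checks:**
- **Gear:** Seen from above, the hub is about 4 mm from the tray centre; the side view puts it about 15 mm away. The two disagree because I assumed a height for the point, but both are well inside the limits. I did not measure the heights of the gear's ends directly.
- **Tool:** It stands upright in its slot. Its marks were within about 3 pixels of home in both views after release.
- **Mouse, cutters and power bank:** None looks moved in the pictures. Their marks shifted by at most about 4 pixels (under 10 mm), mostly detection noise.

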